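# Gauge the brick-red post

## Task

Check the brick-red wooden post on the two table gauges: keeping it upright and low, push it all the way through the green go gap, from the robot's side to the far side. Then try it from the robot's side in the middle of the yellow no-go gap, pushing until the jaws stop it, and leave it standing there on the table in the mouth of the no-go gap, let go.

Things in the scene. Friction and masses are not known exactly. Their poses are not given: they have to be found in the camera images.
- post_center (a point): Centre (60 mm above the foot) of the brick-red round wooden post, 34 mm in diameter, 120 mm tall, about 80 g, standing loose and upright on the table; z along it, yaw means nothing. The other posts are bare wood (same size) and blue (thin). In the gaps hold it by its upper 60 mm, so that the fingers pass above the jaws, its foot at most 25 mm above the table.
- go_gap (a point): Middle of the go gap, 25 mm above the table: two fixed wooden jaws with green tops, each 40 mm long (x), 30 mm wide (y), 50 mm tall, the gap between them 48 mm wide, open above and at both ends. x: level, the way to push, from the robot's side to the far side; y across; z up. The post is through when its centre is 45 mm or more past this point along x.
- nogo_gap (a point): Middle of the no-go gap, 25 mm above the table: two fixed wooden jaws with yellow tops, each 40 mm long (x), 30 mm wide (y), 50 mm tall, the gap 26 mm wide. x: level, the way to push, from the robot's side to the far side; y across; z up. The jaws stop the centred post with its centre at x = -31 mm. This gauge may stand left or right of the green one.

How it is judged (in metres and radians):
On the way, in this order (a step that is already met when the one before it is completed fails the run):
1. the post is held low and upright before the go gap, on the robot's side (x of post_center in the frame of go_gap between -0.12 and -0.022 m and y of post_center in the frame of go_gap between -0.03 and 0.03 m and height (world z) of post_center below 0.09 m and angle between post_center's own z axis and vertical below 0.3 rad), for 0.05 s.
2. the post is in the go gap, low between the jaws (x of post_center in the frame of go_gap between -0.018 and 0.02 m and y of post_center in the frame of go_gap between -0.012 and 0.012 m and height (world z) of post_center below 0.09 m and angle between post_center's own z axis and vertical below 0.3 rad), for 0.05 s.
3. the post has come out on the far side, still low (x of post_center in the frame of go_gap between 0.036 and 0.12 m and y of post_center in the frame of go_gap between -0.03 and 0.03 m and height (world z) of post_center below 0.09 m and angle between post_center's own z axis and vertical below 0.3 rad), for 0.05 s.
4. the post is pushed against the no-go jaws in the middle of their mouth and is stopped (x of post_center in the frame of nogo_gap between -0.045 and -0.02 m and y of post_center in the frame of nogo_gap between -0.012 and 0.012 m and height (world z) of post_center below 0.09 m and angle between post_center's own z axis and vertical below 0.3 rad and contact force between post and nogo above 1 N).
At the end, for the whole second after the job is handed in: The brick-red post stands upright (within 8 degrees), at rest and released on the table in the mouth of the no-go gap, on the robot's side: its centre 20 to 50 mm before the middle of the gap and within 15 mm of the gap's centre line (x of post_center in the frame of nogo_gap between -0.05 and -0.02 m and y of post_center in the frame of nogo_gap between -0.015 and 0.015 m and height (world z) of post_center between 0.05 and 0.068 m and angle between post_center's own z axis and vertical below 0.15 rad and linear speed of post below 0.03 m/s and not (contact force between post and the fingers above 0.1 N)); the robot touches nothing.
It also fails if it takes over 58 s, if anything falls off the work surface, if the arm or the gripper's body presses on something with over 40 N, if the wrist force passes 120 N, or if a joint passes its speed limit or range.

## Robot

A 6-joint arm with a two-finger parallel gripper is mounted at the origin on the work surface. World frame = base frame: x ahead of the robot, y to its left, z up, the work surface at z = 0. Lengths are in mm, angles in rad, forces in N, time in s.
With the tool pointing down it reaches from about 325 to 925 mm from the base axis. Payload 3.1 kg.
Tool frame: the origin (TCP) lies at the very end of the fingers, on their centre line; the grasp point (between the pads) lies 19 mm behind it; z points along the fingers, x is the direction in which the jaws open and shut, and the axes are right-handed (so a half turn about z gives the same grasp; the last joint's range is limited). The gripper opens to 85 mm and grips with 20 to 120 N. Pads are 22 mm wide; open, the fingers measure 114 mm over their backs; the gripper's body (76 mm by 85 mm) begins 54 mm behind the grasp point. The pads swing forward as they close: fully open they stand 13 mm farther back than shut.
Start: joints at [-1.307, 0.217, 1.613, -0, 1.311, -0.112], TCP at [229.407, -581.388, 231.3] pointing down, gripper open.
Joint ranges: [-2.75, 2.75], [-0.78, 2.1], [0.31, 2.55], [-1.13, 4.27], [0.13, 2.63], [-2.58, 2.58]. Speed limits (rad/s): [2.79, 2.79, 3.14, 3.14, 3.14, 3.14].

## Interface

Orientations are given as a 3x3 rotation matrix whose columns are the frame's x, y, z axes.
In Python, from workcell import r gives the robot as it stands.
- The arm moves only by the tool jog_arm, never from a script. Its argument "deltas" is a list of rows, each an object with "linear": the shift along the tool's x, y, z in cm, a list of three; "spin": the turn about the tool's z in degrees; "grip": the closure, from 0 (fully open) to 1 (shut). A call has 1 to 10 rows; each row shifts and turns the commanded pose from where the row before left it, along the tool's axes as they then stand; what a row does not reach is not made up. A row lasts 1/8 s, in which the tool goes at most 62.5 mm and 10.7 degrees, less where a joint would pass 70% of its speed; a pose out of reach is approached as far as the arm can. A call with a gripper value outside its range is refused whole. The fingers move at their own pace and stop on an object; "newtons" is the grip in N (left out, the last holds). Time passes only in rows, so rows that do not move let the fingers close. It gives the time, the measured TCP pose, the force and the opening at its end, in the units of the state.
- r.read_state(): the state, without advancing time (a new reading comes with each control period).
- r.camera(name): name is "scene" or "top" or "wrist"; returns a dict with "frame" (384x512x3 uint8, red, green, blue), "depth" (384x512 float32, mm along the optical axis (not along the pixel's ray), 0 where there is no reading), "fx", "fy", "cx", "cy" (pixels), "D" ([k1, k2, p1, p2, k3] as OpenCV has them; the pictures are not rectified), "view" (4x4, takes a point from world to camera coordinates). Camera axes: x right, y down, z forward; pixel columns grow to the right and rows downward; lengths in mm; the calibration is good to about 2 mm. A picture is of the moment at which its call begins.
- r.job_done(): hands the job in, once; it reports no verdict.
The state is a dict: "clock": time; "joint_positions": joint angles; "dq": joint speeds; "effort": joint torques, N m; "tool_pos": TCP position; "tool_rot": TCP orientation; "contact_force": force on the tool from outside, world axes, zero at the start; "wrist_torque": the same for the moment, N m; "opening": opening from 0.0 (shut) to 1.0 (fully open).
Only numpy, scipy, OpenCV 4.12 (cv2) and the standard library are available. Lean on these libraries where they do the work, as an engineer would, in place of code of your own. Each camera call takes 0.05 s, during which the arm holds its last target.

## Working session

There is one attempt and no reset: what is moved stays moved. The work goes in short steps, Python scripts to look and compute and a tool call to move; the robot and the scene stay as the last step left them, time stands still between calls to the robot, and variables do not carry over. Pictures are saved under pics/ and viewed, and the job is handed in when it is done.

Besides the shell and the picture viewer there is one more tool, called after ">>>" by a JSON object that holds its "op" and its "data". jog_arm: Moves the arm, as the interface text tells. Its arguments: {"type":"object","properties":{"deltas":{"type":"array"},"newtons":{"type":"number"}},"required":["deltas"]}

```bash
mkdir -p pics; ls
cat > h.py <<'E'
import numpy as np, cv2
from workcell import r
def save(c,n):
    cv2.imwrite('pics/'+n,c['frame'][:,:,::-1])
def ray(c,uv):
    K=np.array([[c['fx'],0,c['cx']],[0,c['fy'],c['cy']],[0,0,1.]])
    n=cv2.undistortPoints(np.array(uv,float).reshape(-1,1,2),K,np.array(c['D'],float)).reshape(-1,2)
    V=np.array(c['view']);R=V[:3,:3];o=-R.T@V[:3,3]
    d=np.c_[n,np.ones(len(n))]@R
    return o,d
def onplane(c,uv,z):
    o,d=ray(c,uv);s=(z-o[2])/d[:,2];return o+d*s[:,None]
E
python3 - <<'E'
from h import *
for n in ['top','scene']:
    c=r.camera(n);save(c,n+'0.png')
    V=np.array(c['view']);print(n,(-V[:3,:3].T@V[:3,3]).round(),V[2,:3].round(2))
s=r.read_state();print(s)
E
```

```text
pics
top [439. -56. 936.] [ 0.1  -0.02 -1.  ]
scene [ 999. -356.  827.] [-0.51  0.31 -0.8 ]
{'clock': 0.1, 'joint_positions': array([-1.30718592e+00,  2.17697944e-01,  1.61480749e+00,  2.93083431e-05,
        1.31131712e+00, -1.12202917e-01]), 'dq': array([ 1.91104149e-03, -1.98499963e-03, -2.91967854e-03,  1.36439919e-03,
       -6.09449229e-05, -8.21056529e-04]), 'effort': array([-1.05070048e-03, -3.98078048e+01, -3.04970527e+01, -2.31072154e-04,
        4.23976177e-03,  2.39180451e-05]), 'tool_pos': array([ 229.22278423, -580.6385096 ,  230.06927579]), 'tool_rot': array([[ 3.67021578e-01, -9.30212263e-01, -5.53691634e-04],
       [-9.30209797e-01, -3.67021890e-01,  2.16024991e-03],
       [-2.21270791e-03, -2.77808947e-04, -9.99997513e-01]]), 'contact_force': array([-0.47765115,  0.46097043, -0.65608481]), 'wrist_torque': array([ 0.02086701, -0.04324979,  0.05810136]), 'opening': 0.9974964329453062}
```

View pics/top0.png

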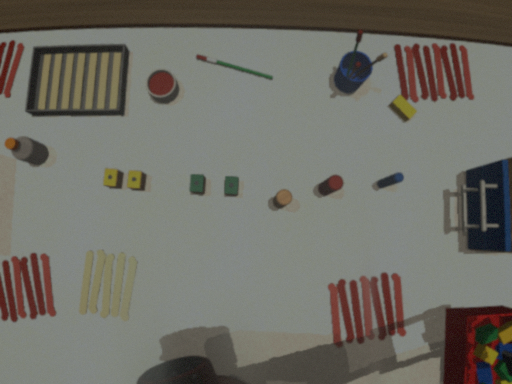

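View pics/scene0.png

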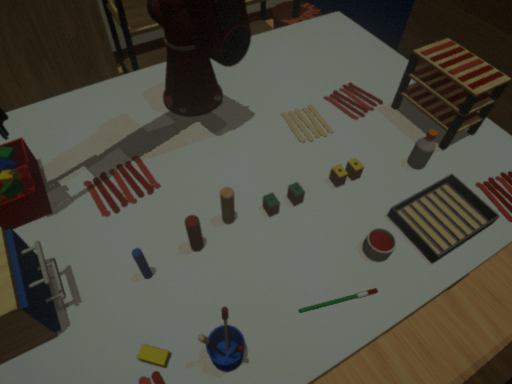

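The top view shows the yellow jaws at about (112,178) and (135,180), the green jaws at (197,184) and (231,186), the red post at (331,185), the bare one at (283,198) and the blue one at (390,181). Next I measure them.

```bash
cat > m.py <<'E'
from h import *
c=r.camera('top');f=c['frame'];h=cv2.cvtColor(f,cv2.COLOR_RGB2HSV)
big=cv2.resize(f[140:240,80:420],None,fx=2.35,fy=2.35,interpolation=cv2.INTER_CUBIC)
cv2.imwrite('pics/crop1.png',np.clip(big[:,:,::-1].astype(float)*1.6,0,255).astype('uint8'))
d=c['depth'];V=np.array(c['view'])
# world points from depth
vv,uu=np.mgrid[:384,:512]
o,dr=ray(c,np.c_[uu.ravel(),vv.ravel()])
P=(o+dr*d.ravel()[:,None]).reshape(384,512,3)
for n,(u0,u1,v0,v1),zr in [('yel',(98,150,165,195),(42,58)),('grn',(185,245,170,200),(42,58)),('bare',(265,298,180,215),(110,130)),('red',(312,350,170,200),(110,130)),('blue',(370,410,168,192),(50,140))]:
    m=np.zeros((384,512),np.uint8);z=P[:,:,2]
    m[v0:v1,u0:u1]=((z>zr[0])&(z<zr[1])&(d>0))[v0:v1,u0:u1]
    k,l,st,ce=cv2.connectedComponentsWithStats(m)
    for i in range(1,k):
        if st[i,4]<20: continue
        q=P[l==i];cn=np.c_[np.where(l==i)[::-1]].astype(np.float32)
        W=onplane(c,cn,q[:,2].mean())[:,:2].astype(np.float32)
        rect=cv2.minAreaRect(W)
        print(n,st[i],ce[i].round(1),'z',q[:,2].mean().round(1),'mean',W.mean(0).round(1),'rect',np.round(rect[0],1),np.round(rect[1],1),round(rect[2],1))
E
python3 m.py
```

```text
yel [103 168  16  19 237] [110.1 176.7] z 49.0 mean [555.8 257.4] rect [556. 257.] [32.4 40.7] 86.0
yel [127 170  15  19 230] [133.9 178.9] z 49.1 mean [551.6 201.6] rect [551.9 201.3] [30.3 40.6] 86.5
grn [189 174  15  19 243] [196.1 182.6] z 49.4 mean [545.8  59.8] rect [545.5  59.7] [30.4 40.5] 87.6
grn [224 176  15  19 237] [230.8 184.7] z 49.3 mean [542.5 -18.1] rect [542.2 -18.2] [29.8 40.5] 87.5
bare [276 189  16  17 207] [283.6 196.8] z 119.0 mean [ 511.5 -130.5] rect [ 511.1 -130.2] [33.2 31.1] 0.7
red [327 175  16  16 198] [334.9 182.4] z 118.5 mean [ 543.8 -237.6] rect [ 543.6 -237.9] [31.  31.8] 45.7
blue [384 172  20  14 185] [393.4 178.6] z 97.9 mean [ 557.6 -372.1] rect [ 557.5 -372. ] [21.6 47.3] 24.3
```

View pics/crop1.png

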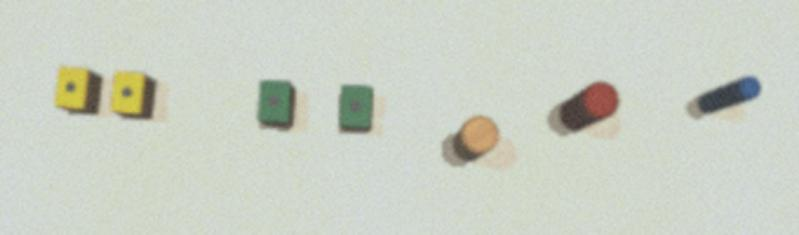

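>>> {"op": "jog_arm", "data": {"deltas": [{"linear": [0,0,0],"spin": -9.5,"grip": 0},{"linear": [0,0,0],"spin": -9.5,"grip": 0},{"linear": [0,0,0],"spin": -9.5,"grip": 0},{"linear": [0,0,0],"spin": -9.5,"grip": 0},{"linear": [0,0,0],"spin": -9.5,"grip": 0},{"linear": [0,0,0],"spin": -9.5,"grip": 0},{"linear": [0,0,0],"spin": -9,"grip": 0},{"linear": [0,0,0],"spin": 0,"grip": 0}], "newtons": 50}}

```text
clock: 1.15
tool_pos: [229.3, -581.1, 230.8]
tool_rot: [[0.999, -0.045, -0.0], [-0.045, -0.999, 0.001], [-0.0, -0.001, -1.0]]
contact_force: [0.3, -0.4, -0.4]
opening: 0.997
```

```bash
cat > g.py <<'E'
import sys
from h import *
s=r.read_state();p=s['tool_pos'];R=s['tool_rot']
print('t',s['clock'],'pos',p.round(1),'ang',np.degrees(np.arctan2(R[1,0],R[0,0])).round(2),'zaxis',R[:,2].round(3),'F',s['contact_force'].round(1),'op',round(s['opening'],3),'q',s['joint_positions'].round(2))
for a in sys.argv[1:]:
    t=np.array([float(x) for x in a.split(',')]); print(a,'delta cm tool',(R.T@(t-p)/10).round(2))
    p=t
# gauge frames
for n,o,a in [('go',(544,20.8),-2.4),('nogo',(553.8,229.3),-4.1)]:
    a=np.radians(a);d=s['tool_pos'][:2]-o
    print(n,'x %.1f y %.1f'%(d@[np.cos(a),np.sin(a)],d@[-np.sin(a),np.cos(a)]))
E
python3 g.py 543.7,-237.8,230 543.7,-237.8,65
```

```text
t 1.15 pos [ 229.3 -581.1  230.8] ang -2.58 zaxis [-0.     0.001 -1.   ] F [ 0.3 -0.4 -0.4] op 0.997 q [-1.31  0.22  1.61 -0.    1.31 -1.26]
543.7,-237.8,230 delta cm tool [ 29.86 -35.71   0.1 ]
543.7,-237.8,65 delta cm tool [0.00e+00 1.00e-02 1.65e+01]
go x -289.2 y -614.6
nogo x -265.7 y -831.5
```

>>> {"op": "jog_arm", "data": {"deltas": [{"linear": [3,-3.6,0],"spin": 0,"grip": 0},{"linear": [3,-3.6,0],"spin": 0,"grip": 0},{"linear": [3,-3.6,0],"spin": 0,"grip": 0},{"linear": [3,-3.6,0],"spin": 0,"grip": 0},{"linear": [3,-3.6,0],"spin": 0,"grip": 0},{"linear": [3,-3.6,0],"spin": 0,"grip": 0},{"linear": [3,-3.6,0],"spin": 0,"grip": 0},{"linear": [3,-3.6,0],"spin": 0,"grip": 0},{"linear": [3,-3.6,0],"spin": 0,"grip": 0},{"linear": [2.86,-3.3,0],"spin": 0,"grip": 0}]}}

```text
clock: 2.4
tool_pos: [544.0, -236.2, 231.2]
tool_rot: [[0.999, -0.046, -0.0], [-0.046, -0.999, 0.0], [-0.0, -0.0, -1.0]]
contact_force: [-0.9, -0.5, 0.3]
opening: 1.0
```

>>> {"op": "jog_arm", "data": {"deltas": [{"linear": [0,0,3],"spin": 0,"grip": 0},{"linear": [0,0,0],"spin": 0,"grip": 0}]}}

```text
clock: 2.65
tool_pos: [541.3, -235.8, 198.2]
tool_rot: [[0.999, -0.044, -0.006], [-0.044, -0.999, 0.003], [-0.006, -0.003, -1.0]]
contact_force: [-1.1, 0.2, 0.6]
opening: 0.999
```

```bash
python3 g.py 543.7,-237.8,65; python3 -c "
from h import *
c=r.camera('wrist');save(c,'w1.png')"; python3 m.py | grep red
```

```text
t 2.65 pos [ 541.3 -235.8  198.2] ang -2.52 zaxis [-0.006  0.003 -1.   ] F [-1.1  0.2  0.6] op 0.999 q [-0.53  0.18  1.72 -0.    1.25 -0.49]
543.7,-237.8,65 delta cm tool [ 0.33  0.22 13.32]
go x 8.1 y -256.5
nogo x 20.8 y -464.8
```

View pics/w1.png

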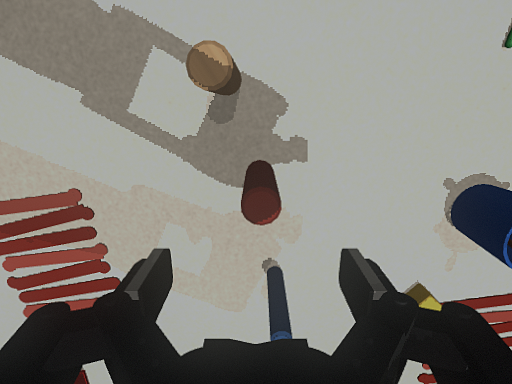

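The wrist view shows the red post centred between the fingers laterally, with its top at about (261,208). I'll cross-check its position from this view.

```bash
python3 - <<'E'
from h import *
c=r.camera('wrist');d=c['depth'];vv,uu=np.mgrid[:384,:512]
o,dr=ray(c,np.c_[uu.ravel(),vv.ravel()]);P=(o+dr*d.ravel()[:,None]).reshape(384,512,3)
m=(abs(P[...,2]-119)<5)&(d>0)&(np.hypot(P[...,0]-543,P[...,1]+238)<40)
q=np.argwhere(m);print(m.sum(),P[m].mean(0).round(1),P[m].min(0).round(1),P[m].max(0).round(1),q.mean(0))
E
python3 g.py 543.7,-237.8,65
```

```text
1234 [ 545.  -236.4  118.9] [ 528.6 -254.6  114.1] [ 561.3 -220.6  121.4] [202.04700162 258.49756888]
t 2.8 pos [ 543.2 -238.2  202.1] ang -2.57 zaxis [ 0.001 -0.    -1.   ] F [0.5 0.4 0.1] op 1.0 q [-0.53  0.18  1.72 -0.    1.25 -0.49]
543.7,-237.8,65 delta cm tool [ 0.04 -0.05 13.71]
go x 10.0 y -258.8
nogo x 22.8 y -467.0
```

>>> {"op": "jog_arm", "data": {"deltas": [{"linear": [0.1,0,3],"spin": 0,"grip": 0},{"linear": [0,0,3],"spin": 0,"grip": 0},{"linear": [0,0,3],"spin": 0,"grip": 0},{"linear": [0,0,2.7],"spin": 0,"grip": 0},{"linear": [0,0,2],"spin": 0,"grip": 0},{"linear": [0,0,0],"spin": 0,"grip": 0},{"linear": [0,0,0],"spin": 0,"grip": 0}]}}

```text
clock: 3.68
tool_pos: [545.1, -238.4, 65.7]
tool_rot: [[0.999, -0.044, 0.002], [-0.044, -0.999, -0.001], [0.002, 0.001, -1.0]]
contact_force: [0.3, 0.8, 0.1]
opening: 0.999
```

>>> {"op": "jog_arm", "data": {"deltas": [{"linear": [0,0,0],"spin": 0,"grip": 0.3},{"linear": [0,0,0],"spin": 0,"grip": 0.5},{"linear": [0,0,0],"spin": 0,"grip": 0.7},{"linear": [0,0,0],"spin": 0,"grip": 0.9},{"linear": [0,0,0],"spin": 0,"grip": 0.9},{"linear": [0,0,0],"spin": 0,"grip": 0.9}], "newtons": 50}}

```text
clock: 4.42
tool_pos: [544.8, -237.9, 65.0]
tool_rot: [[0.999, -0.043, 0.001], [-0.043, -0.999, -0.001], [0.001, 0.001, -1.0]]
contact_force: [-0.1, 0.1, 4.7]
opening: 0.378
```

```bash
python3 g.py
```

```text
t 4.425 pos [ 544.8 -237.9   65. ] ang -2.47 zaxis [ 0.001 -0.001 -1.   ] F [-0.1  0.1  4.7] op 0.378 q [-0.53  0.34  1.8   0.    1.   -0.49]
go x 11.6 y -258.5
nogo x 24.4 y -466.7
```

>>> {"op": "jog_arm", "data": {"deltas": [{"linear": [0,0,-1],"spin": 0,"grip": 0.9},{"linear": [0,0,-3],"spin": 0,"grip": 0.9},{"linear": [0,0,-4],"spin": 0,"grip": 0.9},{"linear": [0,0,-4],"spin": 0,"grip": 0.9},{"linear": [0,0,-3],"spin": 0,"grip": 0.9},{"linear": [0,0,0],"spin": 0,"grip": 0.9},{"linear": [0,0,0],"spin": 0,"grip": 0.9}]}}

```text
clock: 5.3
tool_pos: [543.0, -237.0, 212.5]
tool_rot: [[0.999, -0.043, -0.003], [-0.043, -0.999, 0.002], [-0.003, -0.001, -1.0]]
contact_force: [-0.6, -0.4, -1.7]
opening: 0.386
```

```bash
python3 g.py 464,24.2,215 464,24.2,73; python3 -c "
from h import *
c=r.camera('scene');save(c,'s1.png')"
```

```text
t 5.3 pos [ 543.  -237.   212.5] ang -2.47 zaxis [-0.003  0.002 -1.   ] F [-0.6 -0.4 -1.7] op 0.386 q [-0.53  0.17  1.71 -0.    1.27 -0.49]
464,24.2,215 delta cm tool [ -9.02 -25.76  -0.19]
464,24.2,73 delta cm tool [ 0.04  0.02 14.2 ]
go x 9.8 y -257.6
nogo x 22.6 y -465.9
```

View pics/s1.png

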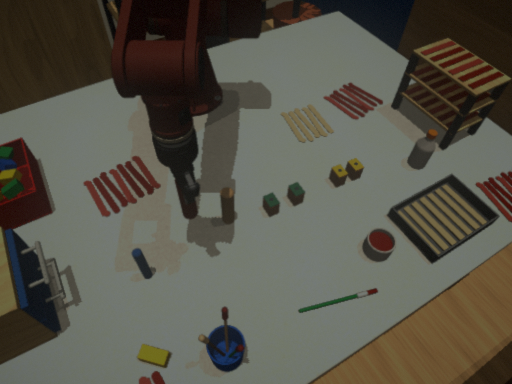

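The lifted post is held upright in the fingers at about (188,207), and the place where it stood is empty. I'll carry it over the bare post to the front of the go gap.

>>> {"op": "jog_arm", "data": {"deltas": [{"linear": [-0.7,-2,-0.3],"spin": 0,"grip": 0.9},{"linear": [-1.4,-4,0],"spin": 0,"grip": 0.9},{"linear": [-1.4,-4,0],"spin": 0,"grip": 0.9},{"linear": [-1.4,-4,0],"spin": 0,"grip": 0.9},{"linear": [-1.4,-4,0],"spin": 0,"grip": 0.9},{"linear": [-1.4,-4,0],"spin": 0,"grip": 0.9},{"linear": [-0.9,-2.4,0],"spin": 0,"grip": 0.9},{"linear": [-0.5,-1.4,0],"spin": 0,"grip": 0.9},{"linear": [0,0,0],"spin": 0,"grip": 0.9},{"linear": [0,0,0],"spin": 0,"grip": 0.9}]}}

```text
clock: 6.6
tool_pos: [464.4, 23.5, 217.2]
tool_rot: [[0.999, -0.043, -0.0], [-0.043, -0.999, -0.0], [-0.0, 0.0, -1.0]]
contact_force: [-0.5, 0.0, -0.5]
opening: 0.384
```

```bash
python3 g.py 464,24.2,73; python3 -c "
from h import *
c=r.camera('top');save(c,'t2.png');c=r.camera('wrist');save(c,'w2.png')";python3 g.py 464,24.2,73
```

```text
t 6.6 pos [464.4  23.5 217.2] ang -2.49 zaxis [-0. -0. -1.] F [-0.5  0.  -0.5] op 0.384 q [-0.1  -0.12  1.99 -0.    1.27 -0.06]
464,24.2,73 delta cm tool [-0.05 -0.07 14.42]
go x -79.6 y -0.6
nogo x -74.4 y -211.6
t 6.7 pos [464.6  23.3 217.3] ang -2.54 zaxis [-0. -0. -1.] F [ 1.2 -0.5 -1.3] op 0.387 q [-0.1  -0.12  1.99 -0.    1.27 -0.06]
464,24.2,73 delta cm tool [-0.06 -0.09 14.43]
go x -79.4 y -0.9
nogo x -74.2 y -211.9
```

View pics/w2.png

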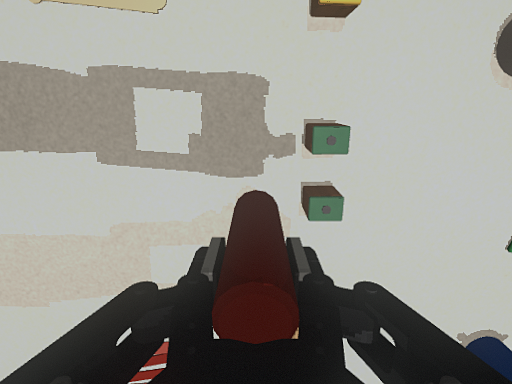

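The wrist view shows the post gripped upright, with its foot at about (258,195), and the green jaws at (331,140) and (325,209). I'll cross-check the gap's position from this view.

```bash
python3 - <<'E'
from h import *
c=r.camera('wrist');d=c['depth'];vv,uu=np.mgrid[:384,:512]
o,dr=ray(c,np.c_[uu.ravel(),vv.ravel()]);P=(o+dr*d.ravel()[:,None]).reshape(384,512,3)
m=((abs(P[...,2]-50)<6)&(d>0)).astype(np.uint8)
k,l,st,ce=cv2.connectedComponentsWithStats(m)
for i in range(1,k):
    if st[i,4]<150: continue
    W=P[l==i];re=cv2.minAreaRect(W[:,:2].astype(np.float32));print(ce[i].round(),st[i,4],W.mean(0).round(1),re)
E
python3 g.py
```

```text
[340.   2.] 181 [551.6 189.6  48.2] ((550.5841674804688, 189.63882446289062), (3.2021889686584473, 38.407928466796875), 87.97391510009766)
[330. 140.] 1044 [545.4  61.3  49.3] ((546.0726928710938, 60.568992614746094), (29.975921630859375, 39.579437255859375), 87.86207580566406)
[326. 208.] 876 [542.8 -15.8  49.3] ((543.4049072265625, -16.827905654907227), (29.871246337890625, 40.54431915283203), 87.27738952636719)
[502. 364.] 176 [ 802.  -262.9   49.9] ((803.666259765625, -262.38006591796875), (29.628320693969727, 6.80185079574585), 22.055259704589844)
t 6.75 pos [464.6  23.3 217.3] ang -2.54 zaxis [-0. -0. -1.] F [-0.1  0.1 -0.9] op 0.386 q [-0.1  -0.12  1.99 -0.    1.27 -0.06]
go x -79.4 y -0.9
nogo x -74.2 y -211.9
```

>>> {"op": "jog_arm", "data": {"deltas": [{"linear": [0,-0.2,2],"spin": 0,"grip": 0.9},{"linear": [0,0,4],"spin": 0,"grip": 0.9},{"linear": [0,0,4],"spin": 0,"grip": 0.9},{"linear": [0,0,3],"spin": 0,"grip": 0.9},{"linear": [0,0,1.4],"spin": 0,"grip": 0.9},{"linear": [0,0,0],"spin": 0,"grip": 0.9},{"linear": [0,0,0],"spin": 0,"grip": 0.9},{"linear": [0,0,0],"spin": 0,"grip": 0.9}]}}

```text
clock: 7.75
tool_pos: [465.8, 25.9, 74.8]
tool_rot: [[0.999, -0.043, 0.003], [-0.043, -0.999, -0.0], [0.003, 0.0, -1.0]]
contact_force: [-0.2, -0.0, -0.7]
opening: 0.387
```

```bash
python3 g.py; python3 -c "
from h import *
c=r.camera('top');save(c,'t3.png');c=r.camera('scene');f=c['frame'][130:280,150:400,::-1];cv2.imwrite('pics/s3.png',np.clip(cv2.resize(f,None,fx=3,fy=3)*1.5,0,255).astype('uint8'))"
```

```text
t 7.75 pos [465.8  25.9  74.8] ang -2.47 zaxis [ 0.003 -0.    -1.   ] F [-0.2 -0.  -0.7] op 0.387 q [-0.1   0.08  2.1  -0.    0.96 -0.05]
go x -78.3 y 1.8
nogo x -73.2 y -209.2
```

View pics/s3.png

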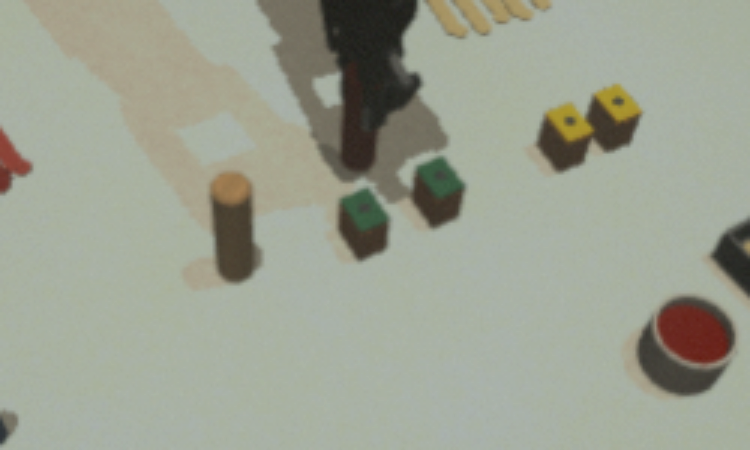

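The post is low and upright in front of the green gap, with its foot at about (357,165) in this crop. I'll push it through.

>>> {"op": "jog_arm", "data": {"deltas": [{"linear": [1,0.1,0],"spin": 0,"grip": 0.9},{"linear": [1.5,0,0],"spin": 0,"grip": 0.9},{"linear": [1.5,0,0],"spin": 0,"grip": 0.9},{"linear": [1.5,0,0],"spin": 0,"grip": 0.9},{"linear": [0.5,0,0],"spin": 0,"grip": 0.9},{"linear": [0,0,0],"spin": 0,"grip": 0.9}]}}

```text
clock: 8.6
tool_pos: [524.5, 22.5, 73.1]
tool_rot: [[0.999, -0.043, -0.001], [-0.043, -0.999, 0.0], [-0.001, -0.0, -1.0]]
contact_force: [-0.4, -0.5, -1.1]
opening: 0.382
```

```bash
python3 g.py; python3 -c "
from h import *
c=r.camera('scene');f=c['frame'][130:280,150:400,::-1];cv2.imwrite('pics/s4.png',np.clip(cv2.resize(f,None,fx=3,fy=3)*1.5,0,255).astype('uint8'))"
```

```text
t 8.6 pos [524.5  22.5  73.1] ang -2.47 zaxis [-0.001  0.    -1.   ] F [-0.4 -0.5 -1.1] op 0.382 q [-0.09  0.2   1.96 -0.    0.98 -0.05]
go x -19.5 y 0.8
nogo x -14.4 y -208.4
```

View pics/s4.png

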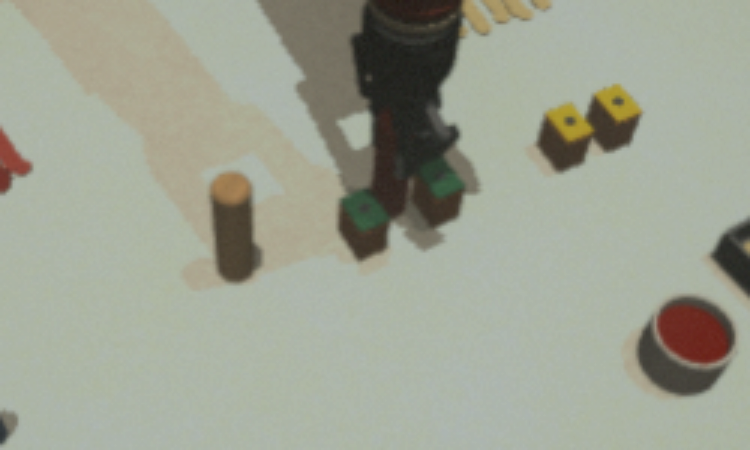

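The post is entering the gap clear of both jaws, and the sensed force is near zero.

>>> {"op": "jog_arm", "data": {"deltas": [{"linear": [1,0,0],"spin": 0,"grip": 0.9},{"linear": [1,0,0],"spin": 0,"grip": 0.9},{"linear": [1,0,0],"spin": 0,"grip": 0.9},{"linear": [1,0,0],"spin": 0,"grip": 0.9},{"linear": [1.5,0,0],"spin": 0,"grip": 0.9},{"linear": [1.5,0,0],"spin": 0,"grip": 0.9},{"linear": [1,0,0],"spin": 0,"grip": 0.9},{"linear": [0.8,0,0],"spin": 0,"grip": 0.9},{"linear": [0,0,0],"spin": 0,"grip": 0.9},{"linear": [0,0,0],"spin": 0,"grip": 0.9}]}}

```text
clock: 9.9
tool_pos: [611.7, 18.7, 73.1]
tool_rot: [[0.999, -0.043, -0.001], [-0.043, -0.999, 0.0], [-0.001, -0.0, -1.0]]
contact_force: [0.1, -0.2, -1.5]
opening: 0.383
```

```bash
python3 g.py; python3 -c "
from h import *
c=r.camera('scene');f=c['frame'][130:280,150:400,::-1];cv2.imwrite('pics/s5.png',np.clip(cv2.resize(f,None,fx=3,fy=3)*1.5,0,255).astype('uint8'))"
```

```text
t 9.9 pos [611.7  18.7  73.1] ang -2.47 zaxis [-0.001  0.    -1.   ] F [ 0.1 -0.2 -1.5] op 0.383 q [-0.08  0.37  1.75 -0.    1.03 -0.04]
go x 67.7 y 0.8
nogo x 72.8 y -205.9
```

View pics/s5.png

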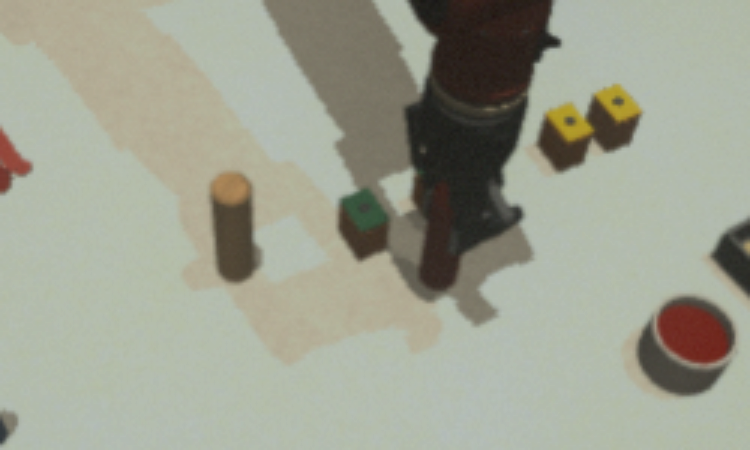

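The post is through: its foot is at about (438,285), beyond the green jaws, and it measures +68 mm. I'll lift it and carry it to the front of the yellow gap.

>>> {"op": "jog_arm", "data": {"deltas": [{"linear": [0,0,-2],"spin": 0,"grip": 0.9},{"linear": [0,0,-4],"spin": 0,"grip": 0.9},{"linear": [0,0,-4],"spin": 1.6,"grip": 0.9},{"linear": [0,0,-2],"spin": 0,"grip": 0.9},{"linear": [0,0,0],"spin": 0,"grip": 0.9},{"linear": [0,0,0],"spin": 0,"grip": 0.9},{"linear": [0,0,0],"spin": 0,"grip": 0.9}]}}

```text
clock: 10.82
tool_pos: [610.7, 18.8, 190.8]
tool_rot: [[0.997, -0.071, -0.004], [-0.071, -0.997, 0.0], [-0.004, -0.0, -1.0]]
contact_force: [-0.7, -0.4, -0.7]
opening: 0.383
```

```bash
python3 g.py 474,235,193
```

```text
t 10.825 pos [610.7  18.8 190.8] ang -4.06 zaxis [-0.004  0.    -1.   ] F [-0.7 -0.4 -0.7] op 0.383 q [-0.08  0.23  1.68  0.    1.24 -0.01]
474,235,193 delta cm tool [-15.17 -20.6   -0.15]
go x 66.7 y 0.8
nogo x 71.8 y -205.9
```

>>> {"op": "jog_arm", "data": {"deltas": [{"linear": [-1.5,-2,0],"spin": 0,"grip": 0.9},{"linear": [-3,-4,0],"spin": 0,"grip": 0.9},{"linear": [-3,-4,0],"spin": 0,"grip": 0.9},{"linear": [-3,-4,0],"spin": 0,"grip": 0.9},{"linear": [-3,-4,0],"spin": 0,"grip": 0.9},{"linear": [-1.8,-2.6,0],"spin": 0,"grip": 0.9},{"linear": [0,0,0],"spin": 0,"grip": 0.9},{"linear": [0,0,0],"spin": 0,"grip": 0.9}]}}

```text
clock: 11.82
tool_pos: [473.6, 235.1, 192.9]
tool_rot: [[0.998, -0.07, -0.001], [-0.07, -0.998, -0.001], [-0.001, 0.001, -1.0]]
contact_force: [-0.1, 0.0, -0.5]
opening: 0.381
```

```bash
python3 - <<'E'
from h import *
c=r.camera('wrist');save(c,'w6.png');d=c['depth'];vv,uu=np.mgrid[:384,:512]
o,dr=ray(c,np.c_[uu.ravel(),vv.ravel()]);P=(o+dr*d.ravel()[:,None]).reshape(384,512,3)
m=((abs(P[...,2]-50)<6)&(d>0)).astype(np.uint8)
k,l,st,ce=cv2.connectedComponentsWithStats(m)
for i in range(1,k):
    if st[i,4]<150: continue
    W=P[l==i];re=cv2.minAreaRect(W[:,:2].astype(np.float32));print(ce[i].round(),st[i,4],W.mean(0).round(1),re)
E
python3 g.py 474,235,72
```

```text
[336. 154.] 1209 [555.  260.   49.3] ((555.6519775390625, 259.27044677734375), (30.537200927734375, 39.73246765136719), 86.27169036865234)
[332. 207.] 1016 [551.5 204.4  49.3] ((552.0601806640625, 203.79637145996094), (29.996719360351562, 39.3587646484375), 85.98361206054688)
[507. 239.] 245 [747.8 151.9  47.6] ((749.9136962890625, 148.88461303710938), (11.160103797912598, 48.49208450317383), 10.595349311828613)
t 11.875 pos [474.1 234.7 193. ] ang -4.07 zaxis [-0. -0. -1.] F [ 0.4  0.  -1.4] op 0.383 q [ 0.33  0.05  1.87 -0.    1.22  0.4 ]
474,235,72 delta cm tool [-0.   -0.04 12.1 ]
go x -78.8 y 210.8
nogo x -79.9 y -0.3
```

View pics/w6.png

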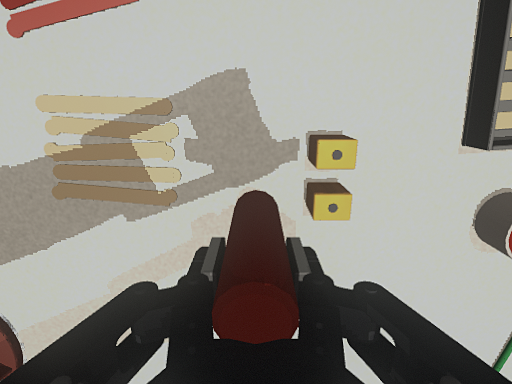

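The wrist view has the yellow jaws at (336,154) and (332,207), which puts the gap's centre about 2 mm to the left of where the top view has it. I'll use the mean and descend.

>>> {"op": "jog_arm", "data": {"deltas": [{"linear": [0,-0.15,2],"spin": 0,"grip": 0.9},{"linear": [0,0,4],"spin": 0,"grip": 0.9},{"linear": [0,0,4],"spin": 0,"grip": 0.9},{"linear": [0,0,1.5],"spin": 0,"grip": 0.9},{"linear": [0,0,0.7],"spin": 0,"grip": 0.9},{"linear": [0,0,0],"spin": 0,"grip": 0.9},{"linear": [0,0,0],"spin": 0,"grip": 0.9},{"linear": [0,0,0],"spin": 0,"grip": 0.9}]}}

```text
clock: 12.88
tool_pos: [475.3, 236.9, 72.6]
tool_rot: [[0.997, -0.071, 0.002], [-0.071, -0.997, 0.001], [0.002, -0.001, -1.0]]
contact_force: [0.1, 0.7, -0.2]
opening: 0.384
```

>>> {"op": "jog_arm", "data": {"deltas": [{"linear": [1,0,0],"spin": 0,"grip": 0.9},{"linear": [1,0,0],"spin": 0,"grip": 0.9},{"linear": [1,0,0],"spin": 0,"grip": 0.9},{"linear": [0.9,0,0],"spin": 0,"grip": 0.9},{"linear": [0,0,0],"spin": 0,"grip": 0.9},{"linear": [0,0,0],"spin": 0,"grip": 0.9}]}}

```text
clock: 13.62
tool_pos: [512.9, 233.7, 71.0]
tool_rot: [[0.997, -0.071, -0.001], [-0.071, -0.997, -0.0], [-0.001, 0.0, -1.0]]
contact_force: [-0.1, 0.0, -0.5]
opening: 0.386
```

```bash
python3 g.py; python3 -c "
from h import *
c=r.camera('scene');f=c['frame'][130:280,150:400,::-1];cv2.imwrite('pics/s7.png',np.clip(cv2.resize(f,None,fx=3,fy=3)*1.5,0,255).astype('uint8'))"
```

```text
t 13.625 pos [512.9 233.7  71. ] ang -4.08 zaxis [-0.001 -0.    -1.   ] F [-0.1  0.  -0.5] op 0.386 q [0.3  0.28 1.87 0.   0.99 0.37]
go x -40.0 y 211.4
nogo x -41.1 y 1.4
```

View pics/s7.png

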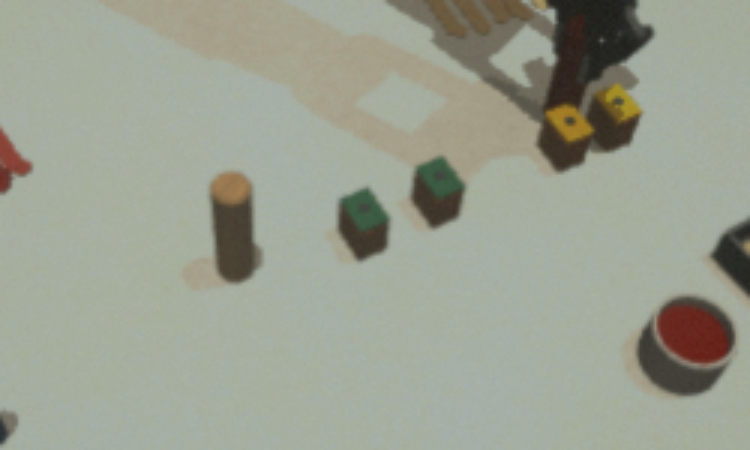

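>>> {"op": "jog_arm", "data": {"deltas": [{"linear": [0.2,0,0.2],"spin": 0,"grip": 0.9},{"linear": [0.2,0,0.2],"spin": 0,"grip": 0.9},{"linear": [0.2,0,0],"spin": 0,"grip": 0.9},{"linear": [0.1,0,0],"spin": 0,"grip": 0.9},{"linear": [0,0,0],"spin": 0,"grip": 0.9},{"linear": [0,0,0],"spin": 0,"grip": 0.9}]}}

```text
clock: 14.42
tool_pos: [520.2, 233.3, 67.3]
tool_rot: [[0.997, -0.071, 0.0], [-0.071, -0.997, 0.0], [0.0, -0.0, -1.0]]
contact_force: [-0.4, -0.1, -0.6]
opening: 0.382
```

>>> {"op": "jog_arm", "data": {"deltas": [{"linear": [0.1,0,0],"spin": 0,"grip": 0.9},{"linear": [0.1,0,0],"spin": 0,"grip": 0.9},{"linear": [0.1,0,0],"spin": 0,"grip": 0.9},{"linear": [0,0,0],"spin": 0,"grip": 0.9}]}}

```text
clock: 14.92
tool_pos: [523.1, 233.1, 67.3]
tool_rot: [[0.997, -0.071, -0.0], [-0.071, -0.997, 0.0], [-0.0, -0.0, -1.0]]
contact_force: [-0.6, 0.5, 0.2]
opening: 0.386
```

```bash
python3 g.py
```

```text
t 14.925 pos [523.1 233.1  67.3] ang -4.07 zaxis [-0.  0. -1.] F [-0.6  0.5  0.2] op 0.386 q [0.3  0.3  1.85 0.   0.99 0.37]
go x -29.7 y 211.2
nogo x -30.8 y 1.6
```

>>> {"op": "jog_arm", "data": {"deltas": [{"linear": [0.1,0,0],"spin": 0,"grip": 0.9},{"linear": [0.1,0,0],"spin": 0,"grip": 0.9},{"linear": [0,0,0],"spin": 0,"grip": 0.9}]}}

```text
clock: 15.3
tool_pos: [523.8, 233.2, 67.0]
tool_rot: [[0.997, -0.071, -0.003], [-0.071, -0.997, 0.0], [-0.003, 0.0, -1.0]]
contact_force: [-4.8, 2.6, 2.0]
opening: 0.385
```

>>> {"op": "jog_arm", "data": {"deltas": [{"linear": [0.1,0,0],"spin": 0,"grip": 0.9},{"linear": [0,0,0],"spin": 0,"grip": 0.9}]}}

```text
clock: 15.55
tool_pos: [524.0, 233.1, 66.9]
tool_rot: [[0.997, -0.071, -0.005], [-0.071, -0.997, 0.0], [-0.005, 0.0, -1.0]]
contact_force: [-7.2, 1.9, 3.0]
opening: 0.383
```

```bash
python3 g.py; python3 -c "
from h import *
c=r.camera('scene');f=c['frame'][80:230,250:450,::-1];cv2.imwrite('pics/s8.png',np.clip(cv2.resize(f,None,fx=3.5,fy=3.5)*1.5,0,255).astype('uint8'))"
```

```text
t 15.55 pos [524.  233.1  66.9] ang -4.08 zaxis [-0.005  0.    -1.   ] F [-7.2  1.9  3. ] op 0.383 q [0.3  0.31 1.84 0.   1.   0.37]
go x -28.9 y 211.3
nogo x -30.0 y 1.7
```

View pics/s8.png

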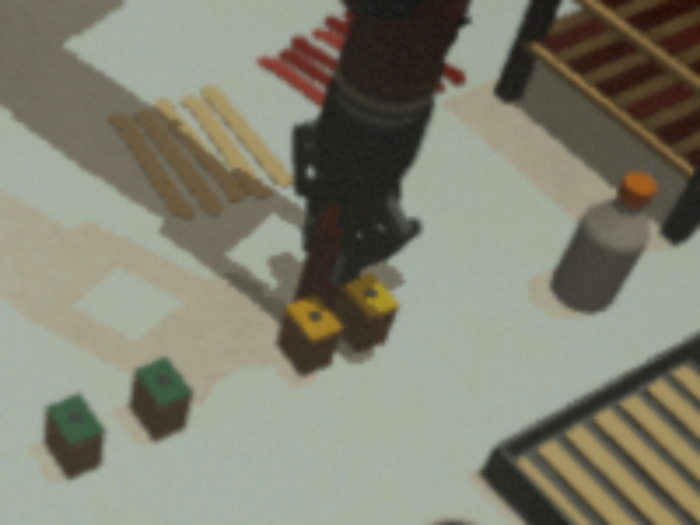

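The jaws stop the post, with a reaction of about 7 N and the centre at about x = −30 mm. I'll push 1 mm more, then ease back, lower to the table and release.

>>> {"op": "jog_arm", "data": {"deltas": [{"linear": [0.1,0,0],"spin": 0,"grip": 0.9},{"linear": [0,0,0],"spin": 0,"grip": 0.9}]}}

```text
clock: 15.85
tool_pos: [524.2, 233.1, 66.9]
tool_rot: [[0.997, -0.071, -0.007], [-0.071, -0.997, 0.0], [-0.007, 0.0, -1.0]]
contact_force: [-9.0, 2.5, 5.8]
opening: 0.383
```

>>> {"op": "jog_arm", "data": {"deltas": [{"linear": [-0.2,0,0],"spin": 0,"grip": 0.9},{"linear": [-0.2,0,0],"spin": 0,"grip": 0.9},{"linear": [-0.1,0,0],"spin": 0,"grip": 0.9},{"linear": [0,0,0],"spin": 0,"grip": 0.9}]}}

```text
clock: 16.35
tool_pos: [523.0, 233.0, 67.6]
tool_rot: [[0.997, -0.071, 0.002], [-0.071, -0.997, -0.0], [0.002, -0.0, -1.0]]
contact_force: [-0.6, 0.1, -1.8]
opening: 0.38
```

```bash
python3 g.py
```

```text
t 16.35 pos [523.  233.   67.6] ang -4.07 zaxis [ 0.002 -0.    -1.   ] F [-0.6  0.1 -1.8] op 0.38 q [ 0.3   0.3   1.85 -0.    0.99  0.37]
go x -29.8 y 211.1
nogo x -30.9 y 1.5
```

>>> {"op": "jog_arm", "data": {"deltas": [{"linear": [0,0,0.1],"spin": 0,"grip": 0.9},{"linear": [0,0,0.1],"spin": 0,"grip": 0.9},{"linear": [0,0,0],"spin": 0,"grip": 0.9},{"linear": [0,0,0],"spin": 0,"grip": 0.9}]}}

```text
clock: 16.85
tool_pos: [522.3, 233.0, 65.3]
tool_rot: [[0.997, -0.071, 0.0], [-0.071, -0.997, -0.0], [0.0, 0.0, -1.0]]
contact_force: [-0.7, 0.4, -0.6]
opening: 0.385
```

```bash
python3 g.py
```

```text
t 16.85 pos [522.3 233.   65.3] ang -4.07 zaxis [ 0. -0. -1.] F [-0.7  0.4 -0.6] op 0.385 q [ 0.3   0.3   1.85 -0.    0.99  0.37]
go x -30.6 y 211.1
nogo x -31.7 y 1.4
```

>>> {"op": "jog_arm", "data": {"deltas": [{"linear": [0,0,0.1],"spin": 0,"grip": 0.9},{"linear": [0,0,0],"spin": 0,"grip": 0.9},{"linear": [0,0,0],"spin": 0,"grip": 0.9}]}}

```text
clock: 17.23
tool_pos: [522.5, 233.2, 65.0]
tool_rot: [[0.997, -0.071, 0.0], [-0.071, -0.997, -0.0], [0.0, -0.0, -1.0]]
contact_force: [-1.5, -0.1, 5.6]
opening: 0.383
```

```bash
python3 g.py
```

```text
t 17.225 pos [522.5 233.2  65. ] ang -4.06 zaxis [ 0. -0. -1.] F [-1.5 -0.1  5.6] op 0.383 q [ 0.3   0.3   1.85 -0.    0.99  0.37]
go x -30.4 y 211.3
nogo x -31.5 y 1.6
```

The foot is on the table. I'll open gently.

>>> {"op": "jog_arm", "data": {"deltas": [{"linear": [0,0,0],"spin": 0,"grip": 0.57},{"linear": [0,0,0],"spin": 0,"grip": 0.5},{"linear": [0,0,0],"spin": 0,"grip": 0.4},{"linear": [0,0,0],"spin": 0,"grip": 0.25},{"linear": [0,0,0],"spin": 0,"grip": 0.1},{"linear": [0,0,0],"spin": 0,"grip": 0},{"linear": [0,0,0],"spin": 0,"grip": 0},{"linear": [0,0,0],"spin": 0,"grip": 0}], "newtons": 20}}

```text
clock: 18.23
tool_pos: [522.2, 233.1, 64.3]
tool_rot: [[0.997, -0.071, 0.0], [-0.071, -0.997, 0.0], [0.0, -0.0, -1.0]]
contact_force: [0.2, 0.5, 0.2]
opening: 1.004
```

```bash
python3 g.py
python3 - <<'E'
from h import *
c=r.camera('wrist');save(c,'w9.png');d=c['depth'];vv,uu=np.mgrid[:384,:512]
o,dr=ray(c,np.c_[uu.ravel(),vv.ravel()]);P=(o+dr*d.ravel()[:,None]).reshape(384,512,3)
m=(abs(P[...,2]-119)<8)&(d>0)&(np.hypot(P[...,0]-522,P[...,1]-233)<40)
print(m.sum());print(P[m].min(0).round(1),P[m].max(0).round(1)) if m.any() else 0
E
```

```text
t 18.225 pos [522.2 233.1  64.3] ang -4.07 zaxis [ 0.  0. -1.] F [0.2 0.5 0.2] op 1.004 q [0.3  0.3  1.85 0.   0.99 0.37]
go x -30.7 y 211.2
nogo x -31.8 y 1.6
4943
[506.  224.9 111. ] [539.6 250.9 121. ]
```

View pics/w9.png

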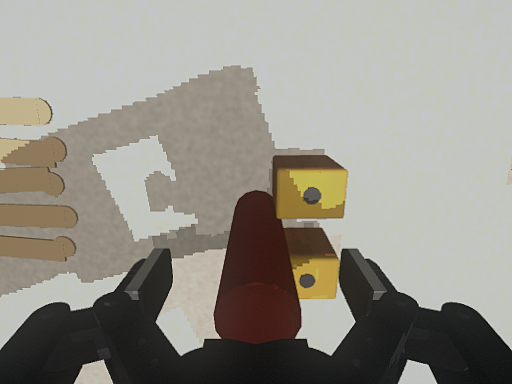

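The fingers are fully open, clear on both sides. The post stands at the jaws with its top at about (258,310). I'll rise straight up and look again.

>>> {"op": "jog_arm", "data": {"deltas": [{"linear": [0,0,-1],"spin": 0,"grip": 0},{"linear": [0,0,-2],"spin": 0,"grip": 0},{"linear": [0,0,-3],"spin": 0,"grip": 0},{"linear": [0,0,-4],"spin": 0,"grip": 0},{"linear": [0,0,-4],"spin": 0,"grip": 0},{"linear": [0,0,0],"spin": 0,"grip": 0}]}}

```text
clock: 19.02
tool_pos: [525.8, 234.3, 211.2]
tool_rot: [[0.997, -0.071, 0.011], [-0.071, -0.997, 0.004], [0.011, -0.004, -1.0]]
contact_force: [0.3, 0.6, -0.0]
opening: 1.001
```

>>> {"op": "jog_arm", "data": {"deltas": [{"linear": [-3,0,-2],"spin": 0,"grip": 0},{"linear": [-4,0,0],"spin": 0,"grip": 0},{"linear": [-4,0,0],"spin": 0,"grip": 0},{"linear": [-3,0,0],"spin": 0,"grip": 0},{"linear": [0,0,0],"spin": 0,"grip": 0},{"linear": [0,0,0],"spin": 0,"grip": 0},{"linear": [0,0,0],"spin": 0,"grip": 0}]}}

```text
clock: 19.9
tool_pos: [383.5, 243.0, 224.5]
tool_rot: [[0.997, -0.072, 0.0], [-0.072, -0.997, 0.0], [0.0, -0.0, -1.0]]
contact_force: [0.4, -0.5, 0.5]
opening: 1.0
```

```bash
python3 - <<'E'
from h import *
for n in ('top','wrist'):
    c=r.camera(n);save(c,n+'10.png');d=c['depth'];vv,uu=np.mgrid[:384,:512]
    o,dr=ray(c,np.c_[uu.ravel(),vv.ravel()]);P=(o+dr*d.ravel()[:,None]).reshape(384,512,3)
    m=(abs(P[...,2]-119)<6)&(d>0)&(np.hypot(P[...,0]-522,P[...,1]-233)<40)
    print(n,m.sum())
    if m.any():
        ce=(P[m][:,:2].min(0)+P[m][:,:2].max(0))/2;a=np.radians(-4.1);e=ce-[553.8,230.4]
        print(ce,P[m].mean(0),'nogo frame',e@[np.cos(a),np.sin(a)],e@[-np.sin(a),np.cos(a)])
c=r.camera('scene');f=c['frame'][80:230,250:450,::-1];cv2.imwrite('pics/s10.png',np.clip(cv2.resize(f,None,fx=3.5,fy=3.5)*1.5,0,255).astype('uint8'))
E
python3 g.py
```

```text
top 202
[522.07402684 232.41244352] [522.17183167 231.33647864 118.8331089 ] nogo frame -31.788664080491994 -0.2610327578030356
wrist 1059
[522.17291088 233.34631917] [520.5688833  234.62618219 118.63436435] nogo frame -31.75680282516694 0.6775228563974078
t 20.05 pos [383.2 242.9 224.2] ang -4.11 zaxis [-0. -0. -1.] F [ 0.7 -0.3 -0.3] op 1.002 q [ 0.41 -0.15  2.01 -0.    1.29  0.48]
go x -170.0 y 215.2
nogo x -171.1 y 1.4
```

View pics/s10.png

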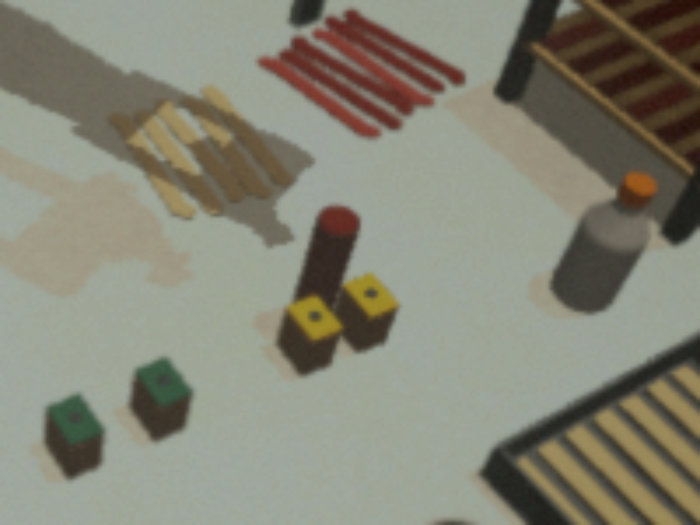

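The post stands upright in the middle of the yellow mouth, with its top at about (338,222) in this crop, and the arm is clear of it. I'll hand the job in.

```bash
python3 -c "
from workcell import r
print(r.job_done())"
```

```text
the job is handed in; nothing more can be done
None
```

I took the brick-red post upright and low through the green gap, to about 68 mm past its middle. I then pushed it into the yellow gap until the jaws stopped it, with a wrist reaction of about 9 N. I set it on the table there, let go and backed the arm away, and handed the job in at about 20 s of the 58 s allowed.

The last checks, from the top and wrist cameras, put the post's centre about 31.8 mm before the middle of the no-go gap. It is within 1 mm of the centre line, with its top at 119 mm, and in the scene picture it stands upright. The gripper is fully open and clear of it.

- **Disagreement:** the top and wrist cameras differed by 1–2 mm across both gaps. I used the mean, and this is well inside the tolerances.
- **Not confirmed:** the hand-in gives no verdict. I judged the jaw contact from the wrist force, because the contact force itself can't be read.

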